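# Refit the bayonet filter cartridge of a compressed-air unit

## Task

Fit the loose filter cartridge into the top of the compressed-air filter unit: find its two slots with the lugs, push it down against the spring, turn it a quarter turn clockwise (seen from above) to its stop and let it spring up into its lock, then let go. The alloy collar cracks if forced, so feel your way and press and twist no harder than needed (about 20 N and 0.5 N m are plenty), and leave the can, jar and wrench where they are.

Things in the scene. Friction and masses are not known exactly. Their poses are not given: they have to be found in the camera images.
- cartridge_grip (a point): Grip point in the wing of the filter cartridge, on its axis, 62 mm above its underside, 12 mm below the wing's top. The wing is black, upright, 50 mm long along this x, 12 mm thick along y, and stands 36 mm tall on a grey flange 64 mm across and 6 mm thick (flange top 24 mm below this point). z up.
- cartridge: The loose cartridge, standing on the bench: 74 mm tall, 0.13 to 0.23 kg; origin at the centre of its underside. Metal foot 39 mm across (lowest 6 mm tapers to 31), 32 mm tall up to the flange. Two steel lugs on the foot along +x and -x, in line with the wing, reaching 27 mm from the axis, 8 mm wide, 14 to 20 mm above the underside.
- unit: The fixed filter unit: grey round housing 80 mm across on a 130 mm square base plate, ports with brass ends along its +y and -y (to 76 mm from the axis), a round gauge on -x. Origin under its centre, on the bench. Its alloy collar may be set askew, up to 0.5 rad either way (not measured); the collar stays put in use.
- mouth (a point): Centre of the flat top of the collar, 90 mm above the bench, z up, x and y as the unit. Bore 41 mm across. The 9 mm thick lip has two opposite lug slots, 11 mm wide, within 0.5 rad of +x and -x: see them, or feel for them by turning with the lugs on the lip at about 3 N until the cartridge drops. cartridge_grip is 48 mm above here with lugs on the lip, 43 when in the slots on the spring.
- spring (a point): Rest position of the top of the spring plate, 19 mm below the mouth. It pushes back 4.5 N at once, then 0.65 N per mm. With cartridge_grip less than 33 mm above the mouth the lugs are under the lip; at 30 mm the flange hits the collar hard. Held between these (11 to 13 N) it turns only clockwise.
- notch (a point): On the unit's axis, at the ceiling of the lock notches, 5 mm below the mouth. Turned clockwise from above 90 degrees from the slots the lugs lie under 12 mm wide, 4 mm deep notches; end stops come 2 to 4 degrees later. Let go there, it springs up and stays, cartridge_grip 37 mm above the mouth, a gap of 7 mm under the flange.
- spray_can_center (a point): Bystander: red spray can standing, 52 mm in diameter, 150 mm tall; the point is its centre.
- grease_jar_center (a point): Bystander: grey jar with a black lid standing, 60 mm in diameter, 60 mm tall; the point is its centre.
- wrench_grip (a point): Bystander: steel wrench lying flat, 170 mm long along x; the point is on its handle.
There are look-alikes about, which are no part of the job. Leave any blue or turquoise look-alike of the cartridge alone.

How it is judged (in metres and radians):
On the way, in this order (a step that is already met when the one before it is completed fails the run):
1. the cartridge is pushed down in the slots until its lugs are below the lip (z of cartridge_grip in the frame of mouth below 0.0333 m and horizontal distance between cartridge_grip and mouth below 0.005 m and angle between the x axis of cartridge_grip and the x axis of mouth, either way round below 0.7 rad), for 0.05 s.
2. it is turned a quarter turn under the lip (z of cartridge_grip in the frame of mouth below 0.0395 m and horizontal distance between cartridge_grip and mouth below 0.005 m and angle between the x axis of cartridge_grip and the x axis of mouth, either way round above 0.85 rad), for 0.05 s.
At the end, for the whole second after the job is handed in: The cartridge stands still and released, locked in the unit: cartridge_grip 35 to 39.5 mm above mouth (sprung up into the notches), within 4 mm of its axis, upright within 0.1 rad, its wing turned more than 0.85 rad from the unit's x axis (z of cartridge_grip in the frame of mouth between 0.035 and 0.0395 m and horizontal distance between cartridge_grip and mouth below 0.004 m and angle between the x axis of cartridge_grip and the x axis of mouth, either way round above 0.85 rad and angle between cartridge_grip's own z axis and vertical below 0.1 rad and linear speed of cartridge below 0.02 m/s); the robot touches nothing.
It fails at once if the cartridge is forced against the unit with more than 60 N (contact force between cartridge and unit above 60 N).
It fails at once if the spray can is shoved more than 30 mm (distance of spray_can_center from where it was at the start of the episode above 0.03 m).
It fails at once if the grease jar is shoved more than 30 mm (distance of grease_jar_center from where it was at the start of the episode above 0.03 m).
It fails at once if the wrench is shoved more than 30 mm (distance of wrench_grip from where it was at the start of the episode above 0.03 m).
It also fails if it takes over 72 s, if anything falls off the work surface, if the arm or the gripper's body presses on something with over 40 N, if the wrist force passes 120 N, or if a joint passes its speed limit or range.

## Robot

A 6-joint arm with a two-finger parallel gripper is mounted at the origin on the work surface. World frame = base frame: x ahead of the robot, y to its left, z up, the work surface at z = 0. Lengths are in mm, angles in rad, forces in N, time in s.
With the tool pointing down it reaches from about 400 to 825 mm from the base axis. Payload 7 kg.
Tool frame: the origin (TCP) lies at the very end of the fingers, on their centre line; the grasp point (between the pads) lies 19 mm behind it; z points along the fingers, y is the direction in which the jaws open and shut (so a half turn about z gives the same grasp; the last joint's range is limited). The gripper opens to 85 mm and grips with 20 to 120 N. Pads are 22 mm wide; open, the fingers measure 114 mm over their backs; the gripper's body (76 mm by 85 mm) begins 54 mm behind the grasp point. The pads swing forward as they close: fully open they stand 13 mm farther back than shut.
Start: joints at [-0.905, 0.359, 0.012, 0, -1.224, -0.288], TCP at [248.964, -627.385, 231.302] pointing down, gripper open.
Joint ranges: [-3.07, 3.07], [-1.43, 2.12], [-1.02, 1.25], [-3.03, 1.67], [-3.05, -0], [-3.03, 3.03]. Speed limits (rad/s): [2.39, 2.39, 3.01, 3.14, 3.14, 3.14].

## Interface

Orientations are given as a rotation vector (axis times angle).
In Python, from station import arm gives the robot as it stands.
- The arm moves only by the shell command python3 -m handwheel 'ROWS' [FORCE]. ROWS is JSON, a list of rows, each an object with "offset": the shift along the tool's x, y, z as a fraction of full scale, a list of three; "rotation": the turn, a rotation vector about the tool's x, y, z as a fraction of full scale, a list of three; "grip": the opening, from 0 (shut) to 1 (fully open). In form: [{"offset": [tx, ty, tz], "rotation": [wx, wy, wz], "grip": grip}, ...]. A call has exactly 8 rows; each row is the pose to reach, as a shift and turn from the pose measured when the call began, along the tool's axes at that moment, turning the shorter way round; what a row does not reach only later rows make up. Full scale, the value 1, is 25 cm for a shift and pi rad for a turn. A row lasts 1/12 s, in which the tool goes at most 41.7 mm and 7.16 degrees, less where a joint would pass 70% of its speed; a pose out of reach is approached as far as the arm can. A call with a number of a shift or a turn outside -1 to 1 is refused whole. A call with a gripper value outside its range is refused whole. The fingers move at their own pace and stop on an object; FORCE is the grip in N (left out, the last holds). Time passes only in rows, so rows that repeat a pose let the fingers close, or fill a call up. It gives the time, the measured TCP pose, the force and the opening at its end, in the units of the state.
- arm.get_state(): the state, without advancing time (a new reading comes with each control period).
- arm.read_camera(name): name is "scene" or "top" or "wrist"; returns a dict with "pixels" (400x640x3 uint8, red, green, blue), "fx", "fy", "cx", "cy" (pixels), "D" ([k1, k2, p1, p2, k3] as OpenCV has them; the pictures are not rectified), "camera_from_world" (4x4, takes a point from world to camera coordinates). Camera axes: x right, y down, z forward; pixel columns grow to the right and rows downward; lengths in mm; the calibration is good to about 2 mm. A picture is of the moment at which its call begins. There is no depth.
- arm.hand_in(): hands the job in, once; it reports no verdict.
The state is a dict: "time": time; "q": joint angles; "dq": joint speeds; "joint_torque": joint torques, N m; "tcp_pos": TCP position; "orientation": TCP orientation; "force": force on the tool from outside, world axes, zero at the start; "ft_torque": the same for the moment, N m; "grip_width": finger opening in mm.
Only numpy, scipy, OpenCV 4.12 (cv2) and the standard library are available. Lean on these libraries where they do the work, as an engineer would, in place of code of your own. Each camera call takes 0.05 s, during which the arm holds its last target. There are 200 camera calls.

## Working session

There is one attempt and no reset: what is moved stays moved. The work goes in short steps, Python scripts to look and compute and a shell command to move; the robot and the scene stay as the last step left them, time stands still between calls to the robot, and variables do not carry over. Pictures are saved under pics/ and viewed, about 8 in all and at most 12, crops included, and the job is handed in when it is done.

```bash
mkdir -p pics; ls; cat > h.py <<'E'
import numpy as np, cv2, json
from station import arm
from scipy.spatial.transform import Rotation as R
def shot(name,fn=None):
    c=arm.read_camera(name); im=cv2.cvtColor(np.array(c["pixels"],dtype=np.uint8),cv2.COLOR_RGB2BGR)
    if fn: cv2.imwrite('pics/'+fn,im)
    return c,im
def K(c): return np.array([[c["fx"],0,c["cx"]],[0,c["fy"],c["cy"]],[0,0,1.]])
def ray(c,uv,z):
    p=cv2.undistortPoints(np.array([[uv]],float),K(c),np.array(c["D"],float))[0,0]
    T=np.array(c["camera_from_world"]); Rm,t=T[:3,:3],T[:3,3]
    o=-Rm.T@t; d=Rm.T@np.array([p[0],p[1],1]); return o+d*(z-o[2])/d[2]
def proj(c,P):
    T=np.array(c["camera_from_world"])
    return cv2.projectPoints(np.array(P,float).reshape(-1,1,3),cv2.Rodrigues(T[:3,:3])[0],T[:3,3],K(c),np.array(c["D"],float))[0][:,0]
def st():
    s=arm.get_state(); Rm=R.from_rotvec(s["orientation"]).as_matrix()
    print('t',s["time"],'tcp',np.round(s["tcp_pos"],1),'x',np.round(Rm[:,0],3),'y',np.round(Rm[:,1],3),'z',np.round(Rm[:,2],3),'F',np.round(s["force"],1),'T',np.round(s["ft_torque"],2),'w',round(s["grip_width"],1),'q',np.round(s["q"],2))
    return s,Rm
def delta(target,yaw=None):
    "target TCP in world mm, yaw = world angle of tool y (tool down)"
    s,Rm=st(); o=Rm.T@(np.array(target)-np.array(s["tcp_pos"]))/250
    w=np.zeros(3)
    if yaw is not None:
        best=None
        for k in (0,np.pi):
            y=np.array([np.cos(yaw+k),np.sin(yaw+k),0]); z=np.array([0,0,-1.]); x=np.cross(y,z)
            r=R.from_matrix(Rm.T@np.column_stack([x,y,z])).as_rotvec()
            print(' option',k,np.round(r/np.pi,4))
    print('offset',np.round(o,4)); return o
E
python3 - <<'E'
from h import *
st()
for n in ('top','scene'):
    c,im=shot(n,n+'0.png'); print(n,c["fx"],np.round(c["camera_from_world"],2).tolist())
E
```

```text
pics
t 0.0 tcp [ 248.8 -627.   230.4] x [-0.93  -0.369  0.   ] y [-0.369  0.93   0.002] z [-0.001  0.001 -1.   ] F [ 0.1 -0.7 -0.5] T [0.02 0.01 0.03] w 85.5 q [-0.9   0.36  0.01 -0.   -1.22 -0.29]
top 461.77152050588313 [[-0.01, -1.0, -0.0, 1.11], [-1.0, 0.01, -0.08, 649.11], [0.08, -0.0, -1.0, 1122.77], [0.0, 0.0, 0.0, 1.0]]
scene 426.48517375033447 [[-0.49, 0.87, 0.01, 302.4], [0.73, 0.42, -0.54, -416.76], [-0.47, -0.25, -0.84, 1608.36], [0.0, 0.0, 0.0, 1.0]]
```

View pics/top0.png

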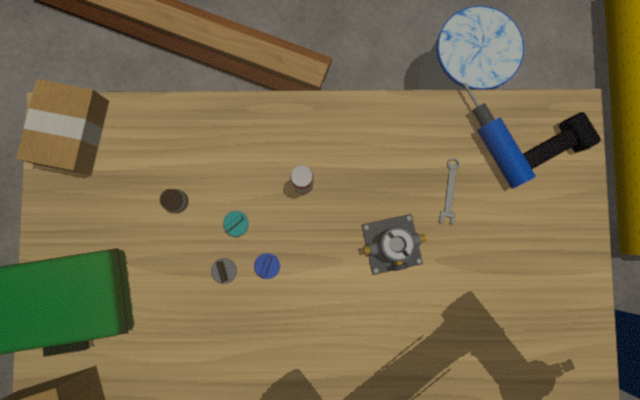

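View pics/scene0.png

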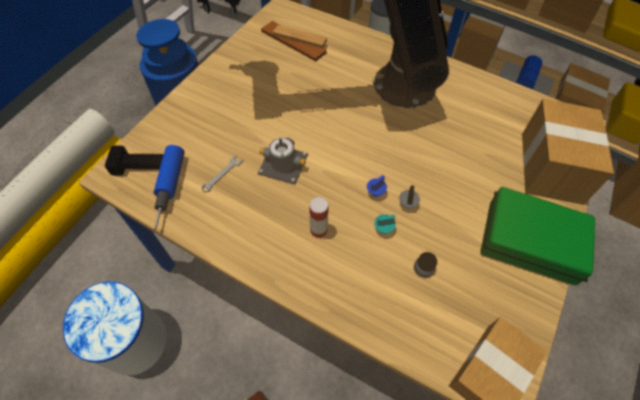

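The candidates in the top view are:
- Grey flange with black wing at (224,270). This matches the description.
- Blue look-alike at (267,265).
- Turquoise look-alike at (236,223).
- Jar with a black lid at (174,200).

The unit is at (398,245), the spray can at (302,178) and the wrench at (449,190). I choose (224,270) and will check it in a close crop.

```bash
python3 - <<'E'
from h import *
c,im=shot('top')
a=cv2.resize(im[245:297,198:250],(390,390),interpolation=cv2.INTER_CUBIC)
b=cv2.resize(im[205:283,358:436],(390,390),interpolation=cv2.INTER_CUBIC)
cv2.imwrite('pics/crop1.png',np.hstack([a,b]))
# wing
hsv=cv2.cvtColor(im,cv2.COLOR_BGR2HSV)
def blob(mask,x0,x1,y0,y1):
    m=np.zeros(mask.shape,np.uint8); m[y0:y1,x0:x1]=mask[y0:y1,x0:x1]
    cs,_=cv2.findContours(m,cv2.RETR_EXTERNAL,cv2.CHAIN_APPROX_NONE); return max(cs,key=cv2.contourArea)
w=blob(((hsv[...,2]<60)*255).astype(np.uint8),205,245,252,290)
print('wing',cv2.minAreaRect(w))
f=blob(((hsv[...,1]<70)*255).astype(np.uint8),205,245,252,290)
(uv,r)=cv2.minEnclosingCircle(f); print('flange',uv,r,cv2.contourArea(f),ray(c,uv,38), ray(c,cv2.minAreaRect(w)[0],70))
bx=cv2.boxPoints(cv2.minAreaRect(w)); print([ray(c,p,74).round(1).tolist() for p in bx])
u=blob(((hsv[...,1]<70)*255).astype(np.uint8),355,440,205,285)
r=cv2.minAreaRect(u); print('unit',r,cv2.contourArea(u),[ray(c,p,8).round().tolist() for p in cv2.boxPoints(r)])
print('mouth approx',ray(c,(398,244),90))
E
```

```text
wing ((221.6000213623047, 270.8000183105469), (18.34120750427246, 5.0596442222595215), 71.56504821777344)
flange (223.5833282470703, 270.5833435058594) 12.92349624633789 475.5 [485.16448868 219.28478019  38.        ] [486.57098064 217.73222156  70.        ]
[[505.4, 229.7, 74.0], [509.1, 218.4, 74.0], [468.3, 204.2, 74.0], [464.6, 215.5, 74.0]]
unit ((393.4588317871094, 244.06468200683594), (52.38869857788086, 54.01567840576172), 77.47119140625) 2500.0 [[597.0, -121.0, 8.0], [626.0, -255.0, 8.0], [497.0, -281.0, 8.0], [469.0, -148.0, 8.0]]
mouth approx [ 547.32710313 -197.89310075   90.        ]
```

View pics/crop1.png

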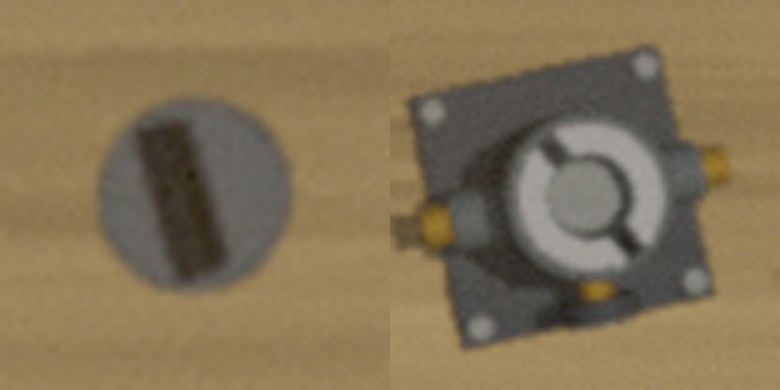

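The crop confirms the choice: grey flange with a black wing at about (222,271), wing yaw about 0.25–0.33. The collar is at (397,244), with slots at about (391,235) and (406,253). That puts the slot yaw near 0.7 and the unit yaw near 0.2. Next I move over the unit for a wrist view.

```bash

python3 -m handwheel '[{"offset":[-0.87,0.58,-0.06],"rotation":[0,0,0],"grip":1},{"offset":[-0.87,0.58,-0.06],"rotation":[0,0,0],"grip":1},{"offset":[-0.87,0.58,-0.06],"rotation":[0,0,0],"grip":1},{"offset":[-0.87,0.58,-0.06],"rotation":[0,0,0],"grip":1},{"offset":[-0.87,0.58,-0.06],"rotation":[0,0,0],"grip":1},{"offset":[-0.87,0.58,-0.06],"rotation":[0,0,0],"grip":1},{"offset":[-0.87,0.58,-0.06],"rotation":[0,0,0],"grip":1},{"offset":[-0.87,0.58,-0.06],"rotation":[0,0,0],"grip":1}]'
python3 -m handwheel '[{"offset":[-0.87,0.58,-0.06],"rotation":[0,0,0],"grip":1},{"offset":[-0.87,0.58,-0.06],"rotation":[0,0,0],"grip":1},{"offset":[-0.87,0.58,-0.06],"rotation":[0,0,0],"grip":1},{"offset":[-0.87,0.58,-0.06],"rotation":[0,0,0],"grip":1},{"offset":[-0.87,0.58,-0.06],"rotation":[0,0,0],"grip":1},{"offset":[-0.87,0.58,-0.06],"rotation":[0,0,0],"grip":1},{"offset":[-0.87,0.58,-0.06],"rotation":[0,0,0],"grip":1},{"offset":[-0.87,0.58,-0.06],"rotation":[0,0,0],"grip":1}]'
python3 - <<'E'
from h import *
delta((548,-198,260))
c,im=shot('wrist','w1.png'); np.save('w1.npy',c,allow_pickle=True); print(proj(c,[(548,-198,90)]),c["fx"],c["D"])
E
```

```text
time: 0.82
tcp_pos: [399.3, -409.6, 246.2]
orientation: [-0.596, 3.084, 0.002]
force: [-0.4, -0.7, 0.1]
grip_width: 85.6
time: 1.48
tcp_pos: [549.0, -192.0, 261.1]
orientation: [-0.6, 3.083, 0.002]
force: [-0.5, -0.5, 0.0]
grip_width: 85.1
t 1.4833 tcp [ 549.  -192.   261.1] x [-0.927 -0.375 -0.   ] y [-0.375  0.927  0.001] z [ 0.     0.001 -1.   ] F [-0.5 -0.5  0. ] T [-0.06 -0.    0.01] w 85.1 q [-0.    0.19 -0.15 -0.   -1.23 -1.18]
offset [ 0.0127 -0.0208  0.0042]
[[317.38807654 177.52402748]] 313.4104494565875 [-0.0556978  0.         0.         0.         0.       ]
```

View pics/w1.png

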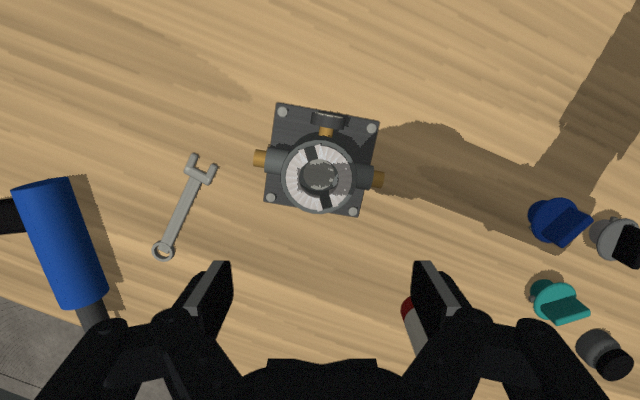

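The wrist view shows the collar at about (319,176), slots at about (311,154) and (325,199), and screws at (282,112), (372,128), (353,212) and (270,198).

```bash
python3 - <<'E'
from h import *
c=np.load('w1.npy',allow_pickle=True).item(); im=cv2.imread('pics/w1.png'); g=cv2.cvtColor(im,cv2.COLOR_BGR2GRAY)
S=[ray(c,p,8)[:2] for p in ((282,112),(372,128),(353,212),(270,198))]
print('screws',np.round(S,1).tolist(),np.mean(S,0)); S=np.array(S)
for i in range(4): d=S[(i+1)%4]-S[i]; print(round(np.hypot(*d)),round(np.arctan2(d[1],d[0]),3))
hsv=cv2.cvtColor(im,cv2.COLOR_BGR2HSV)
m=np.zeros(g.shape,np.uint8); m[135:218,275:362]=((g>110)&(hsv[...,1]<40))[135:218,275:362]*255
cs,_=cv2.findContours(cv2.morphologyEx(m,cv2.MORPH_CLOSE,np.ones((3,3))),cv2.RETR_EXTERNAL,cv2.CHAIN_APPROX_NONE)
P=np.array([ray(c,p[0],90)[:2] for k in cs if cv2.contourArea(k)>100 for p in k],np.float32)
h=cv2.convexHull(P); (x,y),r=cv2.minEnclosingCircle(h); print('enc',x,y,r, 'ell',cv2.fitEllipse(h))
ctr=np.array([x,y])
th=np.radians(np.arange(0,360,3))
for rr in (24,27,30):
    uv=proj(c,[(x+rr*np.cos(t),y+rr*np.sin(t),90) for t in th]).astype(np.float32)
    v=cv2.remap(g,uv[:,0],uv[:,1],cv2.INTER_LINEAR).ravel(); print(rr,[(int(np.degrees(t).round()),int(a)) for t,a in zip(th,v) if a<100])
E
```

```text
screws [[506.8, -262.2], [483.0, -152.0], [593.5, -129.2], [616.7, -239.4]] [ 549.98674253 -195.70981677]
113 1.784
113 0.204
113 -1.363
112 -2.937
enc 548.9708251953125 -196.88473510742188 35.83936309814453 ell ((548.9871826171875, -196.75894165039062), (67.98251342773438, 71.31742858886719), 121.83174896240234)
24 [(30, 47), (33, 44), (36, 43), (39, 47), (42, 43), (45, 42), (48, 45), (51, 62), (207, 64), (210, 62), (213, 63), (216, 62), (219, 61), (222, 62), (225, 63), (228, 67)]
27 [(30, 56), (33, 42), (36, 46), (39, 45), (42, 45), (45, 47), (48, 52), (132, 99), (207, 86), (210, 63), (213, 62), (216, 61), (219, 60), (222, 62), (225, 64), (228, 84)]
30 [(30, 55), (33, 46), (36, 44), (39, 42), (42, 49), (45, 47), (48, 60), (210, 61), (213, 61), (216, 62), (219, 61), (222, 63), (225, 65)]
```

```bash

python3 -m handwheel '[{"offset":[-0.19,0.81,0],"rotation":[0,0,0],"grip":1},{"offset":[-0.19,0.81,0],"rotation":[0,0,0],"grip":1},{"offset":[-0.19,0.81,0],"rotation":[0,0,0],"grip":1},{"offset":[-0.19,0.81,0],"rotation":[0,0,0],"grip":1},{"offset":[-0.19,0.81,0],"rotation":[0,0,0],"grip":1},{"offset":[-0.19,0.81,0],"rotation":[0,0,0],"grip":1},{"offset":[-0.19,0.81,0],"rotation":[0,0,0],"grip":1},{"offset":[-0.19,0.81,0],"rotation":[0,0,0],"grip":1}]'
python3 -m handwheel '[{"offset":[-0.19,0.81,0.2],"rotation":[0,0,0],"grip":1},{"offset":[-0.19,0.81,0.2],"rotation":[0,0,0],"grip":1},{"offset":[-0.19,0.81,0.2],"rotation":[0,0,0],"grip":1},{"offset":[-0.19,0.81,0.2],"rotation":[0,0,0],"grip":1},{"offset":[-0.19,0.81,0.2],"rotation":[0,0,0],"grip":1},{"offset":[-0.19,0.81,0.2],"rotation":[0,0,0],"grip":1},{"offset":[-0.19,0.81,0.2],"rotation":[0,0,0],"grip":1},{"offset":[-0.19,0.81,0.2],"rotation":[0,0,0],"grip":1}]'
python3 - <<'E'
from h import *
st()
c,im=shot('wrist','w2.png'); np.save('w2.npy',c,allow_pickle=True)
print(proj(c,[(486,218,74)]))
E
```

```text
time: 2.2
tcp_pos: [515.9, 11.4, 261.2]
orientation: [0.599, -3.083, -0.001]
force: [1.0, -0.6, 0.3]
grip_width: 85.4
time: 2.87
tcp_pos: [484.6, 215.5, 210.9]
orientation: [0.597, -3.083, -0.0]
force: [1.1, -0.1, -0.3]
grip_width: 85.3
t 2.8667 tcp [484.6 215.5 210.9] x [-0.928 -0.373  0.001] y [-0.373  0.928  0.   ] z [-0.002 -0.    -1.   ] F [ 1.1 -0.1 -0.3] T [-0.1   0.03  0.01] w 85.3 q [ 0.79  0.14 -0.33 -0.   -1.1  -1.98]
[[324.52381674 192.22680155]]
```

View pics/w2.png

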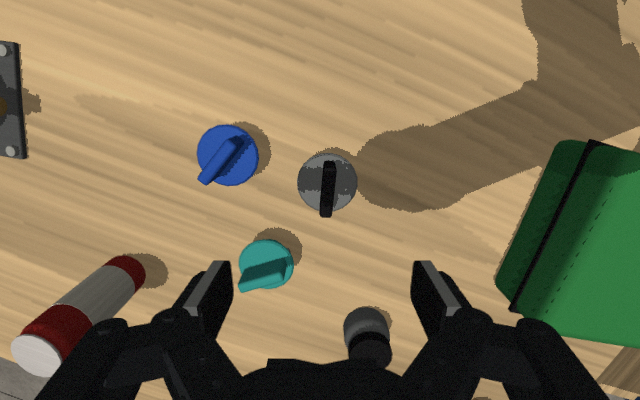

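```bash
python3 - <<'E'
from h import *
c=np.load('w2.npy',allow_pickle=True).item(); im=cv2.imread('pics/w2.png'); hsv=cv2.cvtColor(im,cv2.COLOR_BGR2HSV)
def big(m,x0,x1,y0,y1):
    k=np.zeros(m.shape,np.uint8); k[y0:y1,x0:x1]=m[y0:y1,x0:x1]*255
    k=cv2.morphologyEx(k,cv2.MORPH_OPEN,np.ones((3,3)))
    return max(cv2.findContours(k,cv2.RETR_EXTERNAL,cv2.CHAIN_APPROX_NONE)[0],key=cv2.contourArea)
w=big(hsv[...,2]<35,290,365,145,225); b=cv2.boxPoints(cv2.minAreaRect(w)); print('wing',cv2.minAreaRect(w),np.round(b,1).tolist())
f=big((hsv[...,1]<60),290,365,145,225); print('area',cv2.contourArea(f),cv2.boundingRect(f))
P=np.array([ray(c,p[0],38)[:2] for p in f],np.float32); print('flange',cv2.minEnclosingCircle(P),cv2.fitEllipse(cv2.convexHull(P)))
for p in b: print(ray(c,p,74).round(1))
T=np.array(c["camera_from_world"]); print('cam',-T[:3,:3].T@T[:3,3])
E
```

```text
wing ((327.59429931640625, 188.463134765625), (13.39928913116455, 55.498409271240234), 5.194429397583008) [[318.3999938964844, 215.5], [323.3999938964844, 160.1999969482422], [336.79998779296875, 161.39999389648438], [331.79998779296875, 216.6999969482422]]
area 2737.0 (297, 153, 60, 64)
flange ((488.1777648925781, 220.85385131835938), 34.426368713378906) ((486.6876525878906, 221.0592041015625), (61.42226791381836, 67.62853240966797), 112.43546295166016)
[509.6 221.3  74. ]
[458.4 205.8  74. ]
[455.  217.4  74. ]
[506.  233.6  74. ]
cam [410.32279783 184.56173825 354.39915524]
```

```bash

python3 -m handwheel '[{"offset":[-0.006,0.016,0.1],"rotation":[0,0,0.029],"grip":0.6},{"offset":[-0.006,0.016,0.2],"rotation":[0,0,0.029],"grip":0.6},{"offset":[-0.006,0.016,0.32],"rotation":[0,0,0.029],"grip":0.6},{"offset":[-0.006,0.016,0.44],"rotation":[0,0,0.029],"grip":0.6},{"offset":[-0.006,0.016,0.54],"rotation":[0,0,0.029],"grip":0.6},{"offset":[-0.006,0.016,0.62],"rotation":[0,0,0.029],"grip":0.6},{"offset":[-0.006,0.016,0.66],"rotation":[0,0,0.029],"grip":0.6},{"offset":[-0.006,0.016,0.66],"rotation":[0,0,0.029],"grip":0.6}]' 60
python3 - <<'E'
from h import *
delta((484.5,219.8,45),1.861)
c,im=shot('wrist','w3.png')
E
```

```text
time: 3.58
tcp_pos: [484.1, 217.1, 44.6]
orientation: [0.45, -3.105, 0.003]
force: [-0.6, 0.8, 0.5]
grip_width: 51.1
t 3.5833 tcp [484.1 217.1  44.6] x [-0.959 -0.284  0.004] y [-0.284  0.959 -0.001] z [-0.004 -0.002 -1.   ] F [-0.6  0.8  0.5] T [-0.05  0.05 -0.03] w 51.1 q [ 0.79  0.33 -0.53 -0.   -0.72 -2.07]
 option 0 [-0.0003 -0.0013 -0.0007]
 option 3.141592653589793 [-2.100e-03  5.000e-04  9.993e-01]
offset [-0.0047  0.0097 -0.0016]
```

View pics/w3.png

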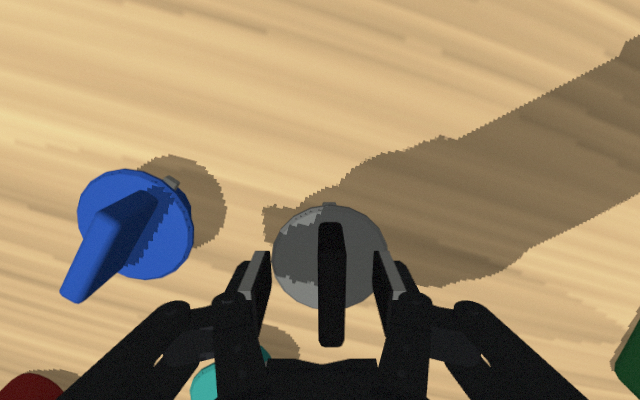

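```bash

python3 - <<'E'
from h import *
c,im=shot('wrist')
a=ray(c,(271,252),38);b=ray(c,(387,252),38);t=ray(c,(329,206),38);bo=ray(c,(329,308),38)
print(a,b,t,bo,(a+b)/2,(t+bo)/2)
# top-face far/near end of the wing at z=74
print(ray(c,(331,346),74),ray(c,(331,228),74))
E
python3 -m handwheel '[{"offset":[-0.004,0.009,0],"rotation":[0,0,0],"grip":0.6},{"offset":[-0.004,0.009,0],"rotation":[0,0,0],"grip":0.6},{"offset":[-0.004,0.009,0],"rotation":[0,0,0],"grip":0},{"offset":[-0.004,0.009,0],"rotation":[0,0,0],"grip":0},{"offset":[-0.004,0.009,0],"rotation":[0,0,0],"grip":0},{"offset":[-0.004,0.009,0],"rotation":[0,0,0],"grip":0},{"offset":[-0.004,0.009,0],"rotation":[0,0,0],"grip":0},{"offset":[-0.004,0.009,0],"rotation":[0,0,0],"grip":0}]' 60
python3 -c "
from h import *
st()"
```

```text
[490.82507011 190.36705175  38.        ] [473.01736641 250.3087282   38.        ] [456.85181746 212.66221747  38.        ] [516.31539269 230.8389435   38.        ] [481.92121826 220.33788998  38.        ] [486.58360507 221.75058048  38.        ]
[510.6096981  229.25925959  74.        ] [453.92797524 211.78386497  74.        ]
time: 4.35
tcp_pos: [485.9, 221.7, 47.6]
orientation: [-0.454, 3.108, 0.001]
force: [-1.0, -0.3, 6.8]
grip_width: 10.8
t 4.35 tcp [485.9 221.7  47.6] x [-0.958 -0.286 -0.   ] y [-0.286  0.958  0.001] z [ 0.     0.001 -1.   ] F [-1.  -0.3  6.8] T [ 0.1   0.66 -0.02] w 10.8 q [ 0.8   0.32 -0.52 -0.   -0.72 -2.08]
```

```bash

python3 -m handwheel '[{"offset":[0,0,-0.05],"rotation":[0,0,0],"grip":0},{"offset":[0,0,-0.15],"rotation":[0,0,0],"grip":0},{"offset":[0,0,-0.3],"rotation":[0,0,0],"grip":0},{"offset":[0,0,-0.45],"rotation":[0,0,0],"grip":0},{"offset":[0,0,-0.6],"rotation":[0,0,0],"grip":0},{"offset":[0,0,-0.68],"rotation":[0,0,0],"grip":0},{"offset":[0,0,-0.7],"rotation":[0,0,0],"grip":0},{"offset":[0,0,-0.7],"rotation":[0,0,0],"grip":0}]' 60
python3 - <<'E'
from h import *
s,Rm=delta((549,-196.6,220),0.677+np.pi/2) is None or (None,None)
E
python3 - <<'E'
from h import *
shot('wrist','w4.png')
E
```

```text
time: 5.02
tcp_pos: [486.1, 222.0, 223.9]
orientation: [-0.454, 3.106, 0.004]
force: [-0.8, 0.3, -3.4]
grip_width: 10.5
t 5.0167 tcp [486.1 222.  223.9] x [-0.958 -0.286 -0.003] y [-0.286  0.958  0.002] z [ 0.002  0.003 -1.   ] F [-0.8  0.3 -3.4] T [-0.01 -0.04 -0.04] w 10.5 q [ 0.8   0.13 -0.31 -0.   -1.13 -2.08]
 option 0 [ 0.0006  0.001  -0.1232]
 option 3.141592653589793 [ 1.400e-03 -8.000e-04  8.768e-01]
offset [ 0.2376 -1.6765  0.011 ]
```

View pics/w4.png

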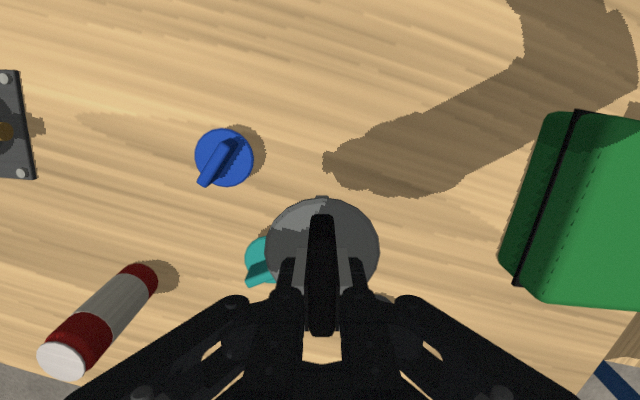

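```bash

python3 - <<'E'
from h import *
from scipy.optimize import least_squares
c,im=shot('wrist'); s=arm.get_state(); Rm=R.from_rotvec(s["orientation"]).as_matrix(); tcp=np.array(s["tcp_pos"])
hsv=cv2.cvtColor(im,cv2.COLOR_BGR2HSV)
m=((hsv[...,1]<60)*255).astype(np.uint8); m[:,:250]=0; m[:,395:]=0; m[:190]=0; m[300:]=0
m=cv2.morphologyEx(m,cv2.MORPH_OPEN,np.ones((5,5)))
k=max(cv2.findContours(m,cv2.RETR_EXTERNAL,cv2.CHAIN_APPROX_NONE)[0],key=cv2.contourArea)[:,0]
print(cv2.boundingRect(k))
k=np.array([p for p in k if p[1]<262 and (abs(p[0]-321)>12) and not(p[0]<285 and p[1]>228)])
for dz in (-7,-9.6,-12):
    P=np.array([ray(c,p,tcp[2]+dz) for p in k]); L=(P-tcp)@Rm
    for rad in (None,32):
        f=lambda v:np.hypot(L[:,0]-v[0],L[:,1]-v[1])-(v[2] if rad is None else rad)
        r=least_squares(f,[0,0,32],loss='soft_l1'); print(dz,rad,r.x.round(2),np.sqrt(np.mean(r.fun**2)).round(2))
tip=ray(c,(322,197),tcp[2]-47.6+17); print('lug tip in tool',(tip-tcp)@Rm)
w=((hsv[...,2]<30)*255).astype(np.uint8)
for row in (225,240):
    x=np.flatnonzero(w[row,295:345])+295; print(row,x.min(),x.max())
E
```

```text
(265, 196, 114, 99)
-7 None [13.96  1.23 21.06] 7.37
-7 32 [-0.96 -1.63 32.  ] 12.8
-9.6 None [12.82  1.27 21.42] 7.5
-9.6 32 [-1.42 -1.38 32.  ] 12.86
-12 None [11.76  1.3  21.76] 7.61
-12 32 [-1.9  -1.16 32.  ] 12.88
lug tip in tool [25.25733473 -0.52699042 30.64501205]
225 310 333
240 308 335
```

```bash

python3 - <<'E'
from h import *
from scipy.optimize import least_squares
c,im=shot('wrist'); s=arm.get_state(); Rm=R.from_rotvec(s["orientation"]).as_matrix(); tcp=np.array(s["tcp_pos"])
m=((cv2.cvtColor(im,cv2.COLOR_BGR2HSV)[...,1]<60)*255).astype(np.uint8)
pts=[]
for row in range(206,262,4):
    x=np.flatnonzero(m[row,255:390])+255
    if row<228: pts.append((x.min()-.5,row))
    pts.append((x.max()+.5,row))
for col in list(range(290,312,4))+list(range(332,354,4)):
    y=np.flatnonzero(m[190:240,col])+190; pts.append((col,y.min()-.5))
print(pts)
for dz in (-7,-9.6,-12):
    L=(np.array([ray(c,p,tcp[2]+dz) for p in pts])-tcp)@Rm
    for rad in (None,32):
        f=lambda v:np.hypot(L[:,0]-v[0],L[:,1]-v[1])-(v[2] if rad is None else rad)
        r=least_squares(f,[0,0,32],loss='soft_l1'); print(dz,rad,r.x.round(2),np.sqrt(np.mean(r.fun**2)).round(2))
E
```

```text
[(np.float64(289.5), 206), (np.float64(353.5), 206), (np.float64(283.5), 210), (np.float64(359.5), 210), (np.float64(279.5), 214), (np.float64(363.5), 214), (np.float64(275.5), 218), (np.float64(367.5), 218), (np.float64(272.5), 222), (np.float64(370.5), 222), (np.float64(270.5), 226), (np.float64(372.5), 226), (np.float64(374.5), 230), (np.float64(376.5), 234), (np.float64(377.5), 238), (np.float64(378.5), 242), (np.float64(378.5), 246), (np.float64(379.5), 250), (np.float64(378.5), 254), (np.float64(377.5), 258), (290, np.float64(205.5)), (294, np.float64(204.5)), (298, np.float64(202.5)), (302, np.float64(200.5)), (306, np.float64(199.5)), (310, np.float64(198.5)), (332, np.float64(198.5)), (336, np.float64(198.5)), (340, np.float64(199.5)), (344, np.float64(201.5)), (348, np.float64(203.5)), (352, np.float64(205.5))]
-7 None [ 2.34 -0.9  30.66] 0.16
-7 32 [ 0.72 -1.43 32.  ] 0.48
-9.6 None [ 0.99 -0.9  31.19] 0.16
-9.6 32 [ 1.00e-02 -1.22e+00  3.20e+01] 0.32
-12 None [-0.25 -0.9  31.68] 0.17
-12 32 [-0.64 -1.03 32.  ] 0.2
```

```bash

python3 -m handwheel '[{"offset":[0.02,-0.12,0],"rotation":[0,0,0],"grip":0},{"offset":[0.04,-0.27,0],"rotation":[0,0,0],"grip":0},{"offset":[0.06,-0.42,0],"rotation":[0,0,0],"grip":0},{"offset":[0.08,-0.57,0],"rotation":[0,0,0],"grip":0},{"offset":[0.1,-0.7,0],"rotation":[0,0,0],"grip":0},{"offset":[0.119,-0.83,0],"rotation":[0,0,0],"grip":0},{"offset":[0.119,-0.838,0],"rotation":[0,0,0],"grip":0},{"offset":[0.119,-0.838,0],"rotation":[0,0,0],"grip":0}]' 60
python3 -m handwheel '[{"offset":[0.02,-0.12,0],"rotation":[0,0,-0.02],"grip":0},{"offset":[0.04,-0.27,0],"rotation":[0,0,-0.05],"grip":0},{"offset":[0.06,-0.42,0],"rotation":[0,0,-0.08],"grip":0},{"offset":[0.08,-0.57,0],"rotation":[0,0,-0.11],"grip":0},{"offset":[0.1,-0.7,0.05],"rotation":[0,0,-0.123],"grip":0},{"offset":[0.119,-0.83,0.1],"rotation":[0,0,-0.123],"grip":0},{"offset":[0.119,-0.838,0.12],"rotation":[0,0,-0.123],"grip":0},{"offset":[0.119,-0.838,0.12],"rotation":[0,0,-0.123],"grip":0}]' 60
python3 - <<'E'
from h import *
delta((548.9,-196,150),0.677+np.pi/2)
E
```

```text
time: 5.83
tcp_pos: [515.3, 9.7, 218.7]
orientation: [0.447, -3.103, 0.002]
force: [-0.3, 0.2, -2.6]
grip_width: 11.1
time: 6.5
tcp_pos: [544.5, -200.2, 185.6]
orientation: [1.03, -2.956, -0.004]
force: [-0.7, 1.3, -3.4]
grip_width: 10.8
t 6.5 tcp [ 544.5 -200.2  185.6] x [-0.784 -0.621  0.01 ] y [-0.621  0.784  0.006] z [-0.011 -0.001 -1.   ] F [-0.7  1.3 -3.4] T [0.12 0.08 0.01] w 10.8 q [-0.01  0.24 -0.26  0.   -1.08 -0.89]
 option 0 [ 0.002  -0.0031 -0.0021]
 option 3.141592653589793 [-0.0049 -0.0031  0.9978]
offset [-0.0255  0.0013  0.1422]
```

```bash

python3 -m handwheel '[{"offset":[-0.0255,0.0013,0.06],"rotation":[0.002,-0.003,-0.002],"grip":0},{"offset":[-0.0255,0.0013,0.1],"rotation":[0.002,-0.003,-0.002],"grip":0},{"offset":[-0.0255,0.0013,0.13],"rotation":[0.002,-0.003,-0.002],"grip":0},{"offset":[-0.0255,0.0013,0.14],"rotation":[0.002,-0.003,-0.002],"grip":0},{"offset":[-0.0255,0.0013,0.14],"rotation":[0.002,-0.003,-0.002],"grip":0},{"offset":[-0.0255,0.0013,0.14],"rotation":[0.002,-0.003,-0.002],"grip":0},{"offset":[-0.0255,0.0013,0.14],"rotation":[0.002,-0.003,-0.002],"grip":0},{"offset":[-0.0255,0.0013,0.14],"rotation":[0.002,-0.003,-0.002],"grip":0}]' 60
python3 - <<'E'
from h import *
delta((548.9,-196,140),0.677+np.pi/2)
c,a=shot('wrist'); c2,b=shot('scene'); c3,t=shot('top')
b=cv2.resize(b[100:200,235:335],(400,400),interpolation=cv2.INTER_CUBIC); t=cv2.resize(t[205:283,358:436],(400,400),interpolation=cv2.INTER_CUBIC)
cv2.imwrite('pics/w5.png',np.hstack([a[:,120:520],b]))
E
```

```text
time: 7.17
tcp_pos: [549.3, -195.9, 151.3]
orientation: [-1.043, 2.963, -0.001]
force: [-0.5, 0.1, -3.1]
grip_width: 11.3
t 7.1667 tcp [ 549.3 -195.9  151.3] x [-0.78  -0.626 -0.001] y [-0.626  0.78  -0.001] z [ 0.001 -0.    -1.   ] F [-0.5  0.1 -3.1] T [0.05 0.02 0.03] w 11.3 q [-0.01  0.27 -0.31  0.   -0.99 -0.89]
 option 0 [-0.0003  0.0002 -0.0001]
 option 3.141592653589793 [3.000e-04 5.000e-04 9.999e-01]
offset [0.0014 0.0008 0.0454]
```

View pics/w5.png

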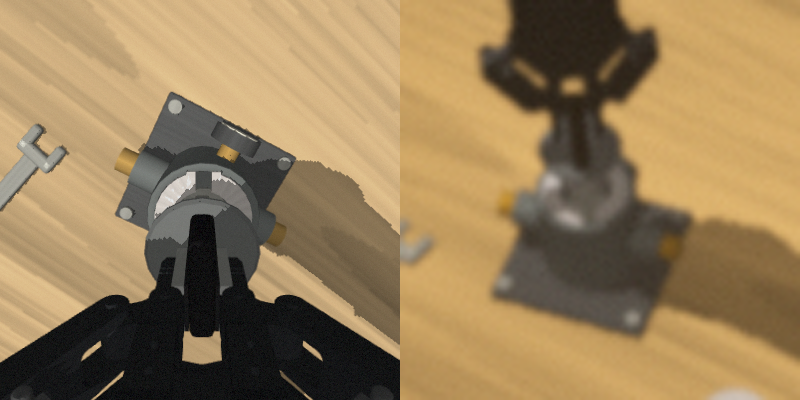

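The wrist view shows the slot directly in line with the lug and wing (col ~203 in the crop), with the flange centred over the collar. Next I lower the cartridge gently.

```bash

python3 -m handwheel '[{"offset":[0,0,0.01],"rotation":[0,0,0],"grip":0},{"offset":[0,0,0.02],"rotation":[0,0,0],"grip":0},{"offset":[0,0,0.03],"rotation":[0,0,0],"grip":0},{"offset":[0,0,0.04],"rotation":[0,0,0],"grip":0},{"offset":[0,0,0.05],"rotation":[0,0,0],"grip":0},{"offset":[0,0,0.06],"rotation":[0,0,0],"grip":0},{"offset":[0,0,0.06],"rotation":[0,0,0],"grip":0},{"offset":[0,0,0.06],"rotation":[0,0,0],"grip":0}]' 60
python3 -c "
from h import *
delta((548.9,-196,130),0.677+np.pi/2)"
python3 -m handwheel '[{"offset":[0,0,0.004],"rotation":[0,0,0],"grip":0},{"offset":[0,0,0.008],"rotation":[0,0,0],"grip":0},{"offset":[0,0,0.012],"rotation":[0,0,0],"grip":0},{"offset":[0,0,0.016],"rotation":[0,0,0],"grip":0},{"offset":[0,0,0.02],"rotation":[0,0,0],"grip":0},{"offset":[0,0,0.02],"rotation":[0,0,0],"grip":0},{"offset":[0,0,0.02],"rotation":[0,0,0],"grip":0},{"offset":[0,0,0.02],"rotation":[0,0,0],"grip":0}]' 60
python3 -c "
from h import *
delta((548.9,-196,125),0.677+np.pi/2)"
```

```text
time: 7.98
tcp_pos: [549.0, -196.0, 135.8]
orientation: [1.042, -2.964, 0.001]
force: [-0.3, 0.6, -2.3]
grip_width: 11.1
t 7.9833 tcp [ 549.  -196.   135.8] x [-0.78  -0.626  0.   ] y [-0.626  0.78  -0.   ] z [ 0. -0. -1.] F [-0.3  0.6 -2.3] T [ 0.02 -0.    0.02] w 11.1 q [-0.01  0.29 -0.32  0.   -0.96 -0.89]
 option 0 [-0.0001 -0.0001 -0.0002]
 option 3.141592653589793 [-1.000e-04  1.000e-04  9.998e-01]
offset [0.     0.0003 0.023 ]
time: 8.65
tcp_pos: [549.0, -196.1, 130.8]
orientation: [-1.042, 2.964, -0.001]
force: [0.3, -0.4, -2.6]
grip_width: 10.7
t 8.65 tcp [ 549.  -196.1  130.8] x [-0.78  -0.626  0.   ] y [-0.626  0.78  -0.   ] z [ 0. -0. -1.] F [ 0.3 -0.4 -2.6] T [ 0.06 -0.03  0.  ] w 10.7 q [-0.01  0.29 -0.33  0.   -0.95 -0.89]
 option 0 [-0.0001 -0.     -0.0002]
 option 3.141592653589793 [-0.000e+00  2.000e-04  9.998e-01]
offset [0.0001 0.0005 0.0232]
```

```bash

python3 -m handwheel '[{"offset":[0,0,0.004],"rotation":[0,0,0],"grip":0},{"offset":[0,0,0.008],"rotation":[0,0,0],"grip":0},{"offset":[0,0,0.012],"rotation":[0,0,0],"grip":0},{"offset":[0,0,0.016],"rotation":[0,0,0],"grip":0},{"offset":[0,0,0.016],"rotation":[0,0,0],"grip":0},{"offset":[0,0,0.016],"rotation":[0,0,0],"grip":0},{"offset":[0,0,0.016],"rotation":[0,0,0],"grip":0},{"offset":[0,0,0.016],"rotation":[0,0,0],"grip":0}]' 60
python3 -c "
from h import *
delta((548.9,-196,125),0.677+np.pi/2)"
```

```text
time: 9.32
tcp_pos: [549.0, -196.1, 126.8]
orientation: [-1.042, 2.964, -0.001]
force: [-0.2, -0.3, -2.5]
grip_width: 10.9
t 9.3167 tcp [ 549.  -196.1  126.8] x [-0.78  -0.626  0.   ] y [-0.626  0.78  -0.   ] z [ 0. -0. -1.] F [-0.2 -0.3 -2.5] T [0.01 0.03 0.03] w 10.9 q [-0.01  0.3  -0.33  0.   -0.94 -0.89]
 option 0 [-0.0001 -0.     -0.0002]
 option 3.141592653589793 [-0.000e+00  2.000e-04  9.998e-01]
offset [0.0002 0.0005 0.0073]
```

```bash

python3 -m handwheel '[{"offset":[0,0,0.004],"rotation":[0,0,0],"grip":0},{"offset":[0,0,0.008],"rotation":[0,0,0],"grip":0},{"offset":[0,0,0.012],"rotation":[0,0,0],"grip":0},{"offset":[0,0,0.012],"rotation":[0,0,0],"grip":0},{"offset":[0,0,0.012],"rotation":[0,0,0],"grip":0},{"offset":[0,0,0.012],"rotation":[0,0,0],"grip":0},{"offset":[0,0,0.012],"rotation":[0,0,0],"grip":0},{"offset":[0,0,0.012],"rotation":[0,0,0],"grip":0}]' 60
python3 -c "
from h import *
delta((548.9,-196,125),0.677+np.pi/2)"
```

```text
time: 9.98
tcp_pos: [549.1, -196.1, 123.9]
orientation: [-1.042, 2.963, -0.001]
force: [-0.1, -0.5, -2.1]
grip_width: 10.8
t 9.9833 tcp [ 549.1 -196.1  123.9] x [-0.78  -0.626 -0.   ] y [-0.626  0.78  -0.001] z [ 0. -0. -1.] F [-0.1 -0.5 -2.1] T [ 0.03 -0.01 -0.  ] w 10.8 q [-0.01  0.3  -0.34  0.   -0.93 -0.89]
 option 0 [-0.0002  0.     -0.0002]
 option 3.141592653589793 [0.000e+00 3.000e-04 9.998e-01]
offset [ 0.0004  0.0008 -0.0044]
```

```bash

python3 -m handwheel '[{"offset":[0,0,0.004],"rotation":[0,0,0],"grip":0},{"offset":[0,0,0.008],"rotation":[0,0,0],"grip":0},{"offset":[0,0,0.012],"rotation":[0,0,0],"grip":0},{"offset":[0,0,0.012],"rotation":[0,0,0],"grip":0},{"offset":[0,0,0.012],"rotation":[0,0,0],"grip":0},{"offset":[0,0,0.012],"rotation":[0,0,0],"grip":0},{"offset":[0,0,0.012],"rotation":[0,0,0],"grip":0},{"offset":[0,0,0.012],"rotation":[0,0,0],"grip":0}]' 60
python3 -c "
from h import *
delta((548.9,-196,125),0.677+np.pi/2)"
```

```text
time: 10.65
tcp_pos: [549.1, -196.1, 120.9]
orientation: [-1.042, 2.963, -0.001]
force: [-0.3, -0.8, -1.4]
grip_width: 11.1
t 10.65 tcp [ 549.1 -196.1  120.9] x [-0.78  -0.626 -0.   ] y [-0.626  0.78  -0.001] z [ 0. -0. -1.] F [-0.3 -0.8 -1.4] T [-0.   -0.04  0.  ] w 11.1 q [-0.01  0.3  -0.34  0.   -0.93 -0.89]
 option 0 [-0.0002  0.     -0.0002]
 option 3.141592653589793 [0.000e+00 3.000e-04 9.998e-01]
offset [ 0.0004  0.0007 -0.0163]
```

```bash

python3 -m handwheel '[{"offset":[0,0,0.004],"rotation":[0,0,0],"grip":0},{"offset":[0,0,0.008],"rotation":[0,0,0],"grip":0},{"offset":[0,0,0.008],"rotation":[0,0,0],"grip":0},{"offset":[0,0,0.008],"rotation":[0,0,0],"grip":0},{"offset":[0,0,0.008],"rotation":[0,0,0],"grip":0},{"offset":[0,0,0.008],"rotation":[0,0,0],"grip":0},{"offset":[0,0,0.008],"rotation":[0,0,0],"grip":0},{"offset":[0,0,0.008],"rotation":[0,0,0],"grip":0}]' 60
python3 -c "
from h import *
delta((548.9,-196,125),0.677+np.pi/2)"
```

```text
time: 11.32
tcp_pos: [549.1, -196.1, 118.9]
orientation: [-1.042, 2.963, -0.001]
force: [0.2, -0.4, -2.0]
grip_width: 11.0
t 11.3167 tcp [ 549.1 -196.1  118.9] x [-0.78  -0.626 -0.   ] y [-0.626  0.78  -0.001] z [ 0. -0. -1.] F [ 0.2 -0.4 -2. ] T [-0.02  0.02  0.02] w 11.0 q [-0.01  0.31 -0.34  0.   -0.92 -0.89]
 option 0 [-0.0002  0.     -0.0002]
 option 3.141592653589793 [0.000e+00 3.000e-04 9.998e-01]
offset [ 0.0003  0.0007 -0.0243]
```

```bash

python3 -m handwheel '[{"offset":[0,0,0.004],"rotation":[0,0,0],"grip":0},{"offset":[0,0,0.008],"rotation":[0,0,0],"grip":0},{"offset":[0,0,0.008],"rotation":[0,0,0],"grip":0},{"offset":[0,0,0.008],"rotation":[0,0,0],"grip":0},{"offset":[0,0,0.008],"rotation":[0,0,0],"grip":0},{"offset":[0,0,0.008],"rotation":[0,0,0],"grip":0},{"offset":[0,0,0.008],"rotation":[0,0,0],"grip":0},{"offset":[0,0,0.008],"rotation":[0,0,0],"grip":0}]' 60
python3 -c "
from h import *
st()"
```

```text
time: 11.98
tcp_pos: [549.3, -196.1, 117.1]
orientation: [-1.043, 2.963, -0.001]
force: [-1.0, 0.7, 3.1]
grip_width: 10.9
t 11.9833 tcp [ 549.3 -196.1  117.1] x [-0.78  -0.626 -0.   ] y [-0.626  0.78  -0.001] z [ 0.001 -0.001 -1.   ] F [-1.   0.7  3.1] T [ 0.18  0.36 -0.02] w 10.9 q [-0.01  0.31 -0.35  0.   -0.92 -0.89]
```

```bash

python3 -m handwheel '[{"offset":[0,0,0.004],"rotation":[0,0,0],"grip":0},{"offset":[0,0,0.008],"rotation":[0,0,0],"grip":0},{"offset":[0,0,0.008],"rotation":[0,0,0],"grip":0},{"offset":[0,0,0.008],"rotation":[0,0,0],"grip":0},{"offset":[0,0,0.008],"rotation":[0,0,0],"grip":0},{"offset":[0,0,0.008],"rotation":[0,0,0],"grip":0},{"offset":[0,0,0.008],"rotation":[0,0,0],"grip":0},{"offset":[0,0,0.008],"rotation":[0,0,0],"grip":0}]' 60
python3 -c "
from h import *
st()"
```

```text
time: 12.65
tcp_pos: [549.2, -196.1, 115.1]
orientation: [-1.042, 2.963, -0.001]
force: [-1.4, 1.1, 3.8]
grip_width: 10.9
t 12.65 tcp [ 549.2 -196.1  115.1] x [-0.78  -0.626 -0.   ] y [-0.626  0.78  -0.001] z [ 0.001 -0.    -1.   ] F [-1.4  1.1  3.8] T [0.32 0.54 0.  ] w 10.9 q [-0.01  0.31 -0.35  0.   -0.91 -0.89]
```

Contact came at TCP about 117.5 mm, with a 5 N step and then a soft rise. That is the spring plate, so the lugs are in the slots. I keep pressing in steps and ease the small side force along tool +y.

```bash

python3 -m handwheel '[{"offset":[0,0.003,0.004],"rotation":[0,0,0],"grip":0},{"offset":[0,0.003,0.008],"rotation":[0,0,0],"grip":0},{"offset":[0,0.003,0.012],"rotation":[0,0,0],"grip":0},{"offset":[0,0.003,0.016],"rotation":[0,0,0],"grip":0},{"offset":[0,0.003,0.016],"rotation":[0,0,0],"grip":0},{"offset":[0,0.003,0.016],"rotation":[0,0,0],"grip":0},{"offset":[0,0.003,0.016],"rotation":[0,0,0],"grip":0},{"offset":[0,0.003,0.016],"rotation":[0,0,0],"grip":0}]' 60
python3 -c "
from h import *
st()"
```

```text
time: 13.32
tcp_pos: [549.2, -196.0, 111.6]
orientation: [-1.043, 2.962, -0.003]
force: [-1.6, -0.5, 5.9]
grip_width: 10.7
t 13.3167 tcp [ 549.2 -196.   111.6] x [-0.78  -0.626 -0.001] y [-0.626  0.78  -0.002] z [ 0.002 -0.001 -1.   ] F [-1.6 -0.5  5.9] T [-0.64  0.54 -0.  ] w 10.7 q [-0.01  0.31 -0.35  0.   -0.9  -0.89]
```

```bash

python3 -m handwheel '[{"offset":[0.002,0,0.004],"rotation":[0,0,0],"grip":0},{"offset":[0.002,0,0.008],"rotation":[0,0,0],"grip":0},{"offset":[0.002,0,0.012],"rotation":[0,0,0],"grip":0},{"offset":[0.002,0,0.016],"rotation":[0,0,0],"grip":0},{"offset":[0.002,0,0.016],"rotation":[0,0,0],"grip":0},{"offset":[0.002,0,0.016],"rotation":[0,0,0],"grip":0},{"offset":[0.002,0,0.016],"rotation":[0,0,0],"grip":0},{"offset":[0.002,0,0.016],"rotation":[0,0,0],"grip":0}]' 60
python3 -c "
from h import *
st()"
```

```text
time: 13.98
tcp_pos: [549.2, -196.2, 108.2]
orientation: [-1.043, 2.961, -0.003]
force: [-2.9, 2.4, 9.0]
grip_width: 10.9
t 13.9833 tcp [ 549.2 -196.2  108.2] x [-0.779 -0.626 -0.001] y [-0.626  0.779 -0.003] z [ 0.003 -0.001 -1.   ] F [-2.9  2.4  9. ] T [0.8  0.86 0.06] w 10.9 q [-0.01  0.32 -0.36  0.   -0.89 -0.89]
```

```bash

python3 -m handwheel '[{"offset":[0,0.002,0.004],"rotation":[0,0,0],"grip":0},{"offset":[0,0.002,0.007],"rotation":[0,0,0],"grip":0},{"offset":[0,0.002,0.009],"rotation":[0,0,0],"grip":0},{"offset":[0,0.002,0.009],"rotation":[0,0,0],"grip":0},{"offset":[0,0.002,0.009],"rotation":[0,0,0],"grip":0},{"offset":[0,0.002,0.009],"rotation":[0,0,0],"grip":0},{"offset":[0,0.002,0.009],"rotation":[0,0,0],"grip":0},{"offset":[0,0.002,0.009],"rotation":[0,0,0],"grip":0}]' 60
python3 -c "
from h import *
st()"
```

```text
time: 14.65
tcp_pos: [549.3, -196.0, 106.7]
orientation: [-1.043, 2.96, -0.005]
force: [-2.0, 0.3, 10.8]
grip_width: 11.1
t 14.65 tcp [ 549.3 -196.   106.7] x [-0.779 -0.627 -0.002] y [-0.627  0.779 -0.004] z [ 0.004 -0.002 -1.   ] F [-2.   0.3 10.8] T [ 0.05  1.02 -0.04] w 11.1 q [-0.01  0.32 -0.36  0.   -0.89 -0.89]
```

```bash

python3 -m handwheel '[{"offset":[0,0,0.002],"rotation":[0,0,0.006],"grip":0},{"offset":[0,0,0.002],"rotation":[0,0,0.012],"grip":0},{"offset":[0,0,0.002],"rotation":[0,0,0.018],"grip":0},{"offset":[0,0,0.002],"rotation":[0,0,0.024],"grip":0},{"offset":[0,0,0.002],"rotation":[0,0,0.03],"grip":0},{"offset":[0,0,0.002],"rotation":[0,0,0.036],"grip":0},{"offset":[0,0,0.002],"rotation":[0,0,0.04],"grip":0},{"offset":[0,0,0.002],"rotation":[0,0,0.04],"grip":0}]' 60
python3 -c "
from h import *
delta((549,-196,106.3),0.677+np.pi/2)"
```

```text
time: 15.32
tcp_pos: [549.4, -196.0, 106.9]
orientation: [-0.854, 3.02, -0.005]
force: [-2.5, 2.0, 10.2]
grip_width: 10.8
t 15.3167 tcp [ 549.4 -196.   106.9] x [-0.852 -0.524 -0.003] y [-0.524  0.852 -0.004] z [ 0.004 -0.002 -1.   ] F [-2.5  2.  10.2] T [0.63 1.15 0.13] w 10.8 q [-0.01  0.32 -0.36  0.   -0.89 -1.01]
 option 0 [-0.0013  0.0007 -0.04  ]
 option 3.141592653589793 [0.0011 0.002  0.96  ]
offset [0.0015 0.0009 0.0022]
```

```bash

python3 -m handwheel '[{"offset":[0.001,0.0015,0.002],"rotation":[0,0,0.015],"grip":0},{"offset":[0.001,0.0015,0.002],"rotation":[0,0,0.03],"grip":0},{"offset":[0.001,0.0015,0.002],"rotation":[0,0,0.045],"grip":0},{"offset":[0.001,0.0015,0.002],"rotation":[0,0,0.06],"grip":0},{"offset":[0.001,0.0015,0.002],"rotation":[0,0,0.075],"grip":0},{"offset":[0.001,0.0015,0.002],"rotation":[0,0,0.09],"grip":0},{"offset":[0.001,0.0015,0.002],"rotation":[0,0,0.105],"grip":0},{"offset":[0.001,0.0015,0.002],"rotation":[0,0,0.12],"grip":0}]' 60
python3 - <<'E'
from h import *
delta((549,-196,106.3),0.677+np.pi/2)
c,a=shot('wrist','w6.png')
E
```

```text
time: 15.98
tcp_pos: [549.3, -195.8, 107.1]
orientation: [-0.27, 3.125, -0.004]
force: [-3.2, 0.8, 10.5]
grip_width: 10.9
t 15.9833 tcp [ 549.3 -195.8  107.1] x [-0.985 -0.172 -0.005] y [-0.172  0.985 -0.003] z [ 0.005 -0.002 -1.   ] F [-3.2  0.8 10.5] T [0.52 1.07 0.06] w 10.9 q [-0.01  0.32 -0.36  0.   -0.89 -1.39]
 option 0 [-0.0014  0.0012 -0.1606]
 option 3.141592653589793 [0.0016 0.0018 0.8394]
offset [ 0.0014 -0.0005  0.003 ]
```

View pics/w6.png

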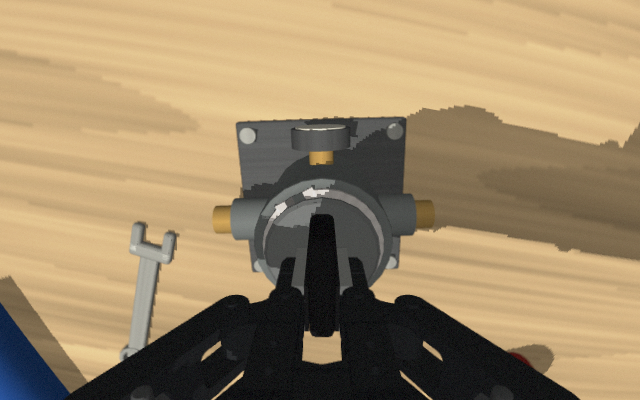

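The wing still lines up with the fingers (col ~321) and the flange sits just above the collar. It is turning freely under the lip after 29 degrees, so I continue.

```bash

python3 -m handwheel '[{"offset":[0.003,0,0.004],"rotation":[0,0,0.02],"grip":0},{"offset":[0.003,0,0.004],"rotation":[0,0,0.04],"grip":0},{"offset":[0.003,0,0.004],"rotation":[0,0,0.06],"grip":0},{"offset":[0.003,0,0.004],"rotation":[0,0,0.08],"grip":0},{"offset":[0.003,0,0.004],"rotation":[0,0,0.1],"grip":0},{"offset":[0.003,0,0.004],"rotation":[0,0,0.12],"grip":0},{"offset":[0.003,0,0.004],"rotation":[0,0,0.14],"grip":0},{"offset":[0.003,0,0.004],"rotation":[0,0,0.16],"grip":0}]' 60
python3 -c "
from h import *
delta((549,-196,106.3),0.677+np.pi/2)"
```

```text
time: 16.7
tcp_pos: [549.1, -195.9, 106.8]
orientation: [0.525, 3.091, -0.002]
force: [-1.5, 1.1, 9.0]
grip_width: 11.0
t 16.7 tcp [ 549.1 -195.9  106.8] x [-0.944  0.33  -0.007] y [ 0.33   0.944 -0.   ] z [ 0.006 -0.003 -1.   ] F [-1.5  1.1  9. ] T [0.75 0.9  0.08] w 11.0 q [-0.01  0.32 -0.36  0.   -0.89 -1.9 ]
 option 0 [-0.0012  0.0019 -0.3226]
 option 3.141592653589793 [0.0022 0.0014 0.6774]
offset [ 0.0003 -0.0005  0.0021]
```

```bash

python3 -m handwheel '[{"offset":[0.001,0.001,0.004],"rotation":[0,0,0.02],"grip":0},{"offset":[0.001,0.001,0.004],"rotation":[0,0,0.04],"grip":0},{"offset":[0.001,0.001,0.004],"rotation":[0,0,0.06],"grip":0},{"offset":[0.001,0.001,0.004],"rotation":[0,0,0.08],"grip":0},{"offset":[0.001,0.001,0.004],"rotation":[0,0,0.1],"grip":0},{"offset":[0.001,0.001,0.004],"rotation":[0,0,0.12],"grip":0},{"offset":[0.001,0.001,0.004],"rotation":[0,0,0.14],"grip":0},{"offset":[0.001,0.001,0.004],"rotation":[0,0,0.16],"grip":0}]' 60
python3 -c "
from h import *
delta((549,-196,106.3),0.677+np.pi/2)"
python3 -m handwheel '[{"offset":[0,0,0.002],"rotation":[0,0,0.004],"grip":0},{"offset":[0,0,0.002],"rotation":[0,0,0.008],"grip":0},{"offset":[0,0,0.002],"rotation":[0,0,0.012],"grip":0},{"offset":[0,0,0.002],"rotation":[0,0,0.016],"grip":0},{"offset":[0,0,0.002],"rotation":[0,0,0.02],"grip":0},{"offset":[0,0,0.002],"rotation":[0,0,0.02],"grip":0},{"offset":[0,0,0.002],"rotation":[0,0,0.02],"grip":0},{"offset":[0,0,0.002],"rotation":[0,0,0.02],"grip":0}]' 60
python3 -c "
from h import *
delta((549,-196,106.3),0.677+np.pi/2)"
```

```text
time: 17.37
tcp_pos: [549.2, -195.5, 106.5]
orientation: [1.28, 2.861, 0.001]
force: [-2.6, 1.5, 10.1]
grip_width: 11.3
t 17.3667 tcp [ 549.2 -195.5  106.5] x [-0.666  0.746 -0.007] y [0.746 0.666 0.003] z [ 0.007 -0.003 -1.   ] F [-2.6  1.5 10.1] T [0.78 1.09 0.07] w 11.3 q [-0.    0.32 -0.36  0.   -0.88 -2.41]
 option 0 [-0.0008  0.0026 -0.4834]
 option 3.141592653589793 [0.0026 0.0008 0.5166]
offset [-0.0008 -0.002   0.0008]
time: 18.03
tcp_pos: [549.4, -195.4, 106.6]
orientation: [1.369, 2.819, 0.001]
force: [-2.8, 2.4, 10.1]
grip_width: 11.1
t 18.0333 tcp [ 549.4 -195.4  106.6] x [-0.618  0.786 -0.007] y [0.786 0.618 0.004] z [ 0.008 -0.003 -1.   ] F [-2.8  2.4 10.1] T [0.78 1.21 0.05] w 11.1 q [-0.    0.32 -0.36  0.   -0.88 -2.47]
 option 0 [-0.0007  0.0028 -0.5033]
 option 3.141592653589793 [0.0028 0.0007 0.4967]
offset [-0.0008 -0.0026  0.0014]
```

```bash

python3 -m handwheel '[{"offset":[0,0,0.002],"rotation":[0,0,0.003],"grip":0},{"offset":[0,0,0.002],"rotation":[0,0,0.006],"grip":0},{"offset":[0,0,0.002],"rotation":[0,0,0.009],"grip":0},{"offset":[0,0,0.002],"rotation":[0,0,0.012],"grip":0},{"offset":[0,0,0.002],"rotation":[0,0,0.012],"grip":0},{"offset":[0,0,0.002],"rotation":[0,0,0.012],"grip":0},{"offset":[0,0,0.002],"rotation":[0,0,0.012],"grip":0},{"offset":[0,0,0.002],"rotation":[0,0,0.012],"grip":0}]' 60
python3 -c "
from h import *
delta((549,-196,106.3),0.677+np.pi/2)"
```

```text
time: 18.7
tcp_pos: [549.1, -195.5, 106.7]
orientation: [1.421, 2.793, 0.001]
force: [-3.2, 0.7, 9.8]
grip_width: 10.7
t 18.7 tcp [ 549.1 -195.5  106.7] x [-0.589  0.808 -0.007] y [0.808 0.589 0.004] z [ 0.007 -0.003 -1.   ] F [-3.2  0.7  9.8] T [0.36 1.51 0.2 ] w 10.7 q [-0.    0.31 -0.37  0.   -0.88 -2.51]
 option 0 [-0.0008  0.0027 -0.5151]
 option 3.141592653589793 [0.0027 0.0008 0.4849]
offset [-0.0011 -0.0015  0.0015]
```

```bash

python3 -m handwheel '[{"offset":[0,0,0.002],"rotation":[0,0,0.002],"grip":0},{"offset":[0,0,0.002],"rotation":[0,0,0.004],"grip":0},{"offset":[0,0,0.002],"rotation":[0,0,0.006],"grip":0},{"offset":[0,0,0.002],"rotation":[0,0,0.006],"grip":0},{"offset":[0,0,0.002],"rotation":[0,0,0.006],"grip":0},{"offset":[0,0,0.002],"rotation":[0,0,0.006],"grip":0},{"offset":[0,0,0.002],"rotation":[0,0,0.006],"grip":0},{"offset":[0,0,0.002],"rotation":[0,0,0.006],"grip":0}]' 60
python3 -c "
from h import *
delta((549,-196,106.3),0.677+np.pi/2)"
```

```text
time: 19.37
tcp_pos: [549.0, -195.6, 106.7]
orientation: [1.446, 2.78, 0.0]
force: [-4.2, 1.3, 10.2]
grip_width: 10.9
t 19.3667 tcp [ 549.  -195.6  106.7] x [-0.574  0.819 -0.007] y [0.819 0.574 0.004] z [ 0.007 -0.004 -1.   ] F [-4.2  1.3 10.2] T [0.43 1.44 0.42] w 10.9 q [-0.    0.31 -0.37  0.   -0.88 -2.53]
 option 0 [-0.0009  0.0027 -0.5208]
 option 3.141592653589793 [0.0027 0.0009 0.4792]
offset [-0.0012 -0.001   0.0017]
```

The stop is reached at about 93 degrees with Tz 0.42 N m. I back off slightly and let it rise into the notches.

```bash

python3 -m handwheel '[{"offset":[0.001,-0.001,0],"rotation":[0,0,-0.006],"grip":0},{"offset":[0.001,-0.001,-0.004],"rotation":[0,0,-0.008],"grip":0},{"offset":[0.001,-0.001,-0.008],"rotation":[0,0,-0.008],"grip":0},{"offset":[0.001,-0.001,-0.012],"rotation":[0,0,-0.008],"grip":0},{"offset":[0.001,-0.001,-0.016],"rotation":[0,0,-0.008],"grip":0},{"offset":[0.001,-0.001,-0.018],"rotation":[0,0,-0.008],"grip":0},{"offset":[0.001,-0.001,-0.018],"rotation":[0,0,-0.008],"grip":0},{"offset":[0.001,-0.001,-0.018],"rotation":[0,0,-0.008],"grip":0}]' 60
python3 -c "
from h import *
delta((549,-196,111.5),0.677+np.pi/2)"
```

```text
time: 20.03
tcp_pos: [549.0, -195.6, 111.6]
orientation: [1.41, 2.797, 0.0]
force: [-1.1, -0.0, 6.4]
grip_width: 10.8
t 20.0333 tcp [ 549.  -195.6  111.6] x [-0.595  0.804 -0.008] y [0.804 0.595 0.004] z [ 0.008 -0.004 -1.   ] F [-1.1 -0.   6.4] T [ 0.2   0.64 -0.05] w 10.8 q [-0.    0.31 -0.36  0.   -0.89 -2.5 ]
 option 0 [-0.001   0.003  -0.5127]
 option 3.141592653589793 [0.003  0.001  0.4873]
offset [-0.0015 -0.001   0.0004]
```

Still on the spring after rising 5 mm, well past the 33 mm lip level, so it is in the notches. One more millimetre to feel the ceiling, then I release.

```bash

python3 -m handwheel '[{"offset":[0,0,-0.002],"rotation":[0,0,0],"grip":0},{"offset":[0,0,-0.004],"rotation":[0,0,0],"grip":0},{"offset":[0,0,-0.004],"rotation":[0,0,0],"grip":0},{"offset":[0,0,-0.004],"rotation":[0,0,0],"grip":0},{"offset":[0,0,-0.004],"rotation":[0,0,0],"grip":0},{"offset":[0,0,-0.004],"rotation":[0,0,0],"grip":0},{"offset":[0,0,-0.004],"rotation":[0,0,0],"grip":0},{"offset":[0,0,-0.004],"rotation":[0,0,0],"grip":0}]' 60
python3 -c "
from h import *
st()"
```

```text
time: 20.7
tcp_pos: [549.0, -195.6, 112.6]
orientation: [1.41, 2.797, 0.0]
force: [-1.5, 0.3, 4.8]
grip_width: 11.1
t 20.7 tcp [ 549.  -195.6  112.6] x [-0.595  0.804 -0.008] y [0.804 0.595 0.004] z [ 0.008 -0.004 -1.   ] F [-1.5  0.3  4.8] T [0.06 0.44 0.01] w 11.1 q [-0.    0.31 -0.36  0.   -0.9  -2.5 ]
```

```bash

python3 -m handwheel '[{"offset":[0,0,0],"rotation":[0,0,0],"grip":0.1},{"offset":[0,0,0],"rotation":[0,0,0],"grip":0.2},{"offset":[0,0,0],"rotation":[0,0,0],"grip":0.4},{"offset":[0,0,0],"rotation":[0,0,0],"grip":0.6},{"offset":[0,0,0],"rotation":[0,0,0],"grip":0.6},{"offset":[0,0,0],"rotation":[0,0,0],"grip":0.6},{"offset":[0,0,0],"rotation":[0,0,0],"grip":0.6},{"offset":[0,0,0],"rotation":[0,0,0],"grip":0.6}]'
python3 -m handwheel '[{"offset":[0,0,-0.04],"rotation":[0,0,0],"grip":0.6},{"offset":[0,0,-0.1],"rotation":[0,0,0],"grip":0.6},{"offset":[0,0,-0.2],"rotation":[0,0,0],"grip":0.6},{"offset":[0,0,-0.3],"rotation":[0,0,0],"grip":0.6},{"offset":[0,0,-0.4],"rotation":[0,0,0],"grip":0.6},{"offset":[0,0,-0.5],"rotation":[0,0,0],"grip":0.6},{"offset":[0,0,-0.5],"rotation":[0,0,0],"grip":0.6},{"offset":[0,0,-0.5],"rotation":[0,0,0],"grip":0.6}]'
python3 - <<'E'
from h import *
st(); c,a=shot('wrist'); c2,b=shot('scene')
np.save('w7.npy',c,allow_pickle=True); cv2.imwrite('pics/w7full.png',a)
b=cv2.resize(b[100:200,235:335],(400,400),interpolation=cv2.INTER_CUBIC)
cv2.imwrite('pics/w7.png',np.hstack([a[:,120:520],b]))
E
```

```text
time: 21.37
tcp_pos: [549.0, -195.6, 112.5]
orientation: [1.41, 2.797, 0.0]
force: [0.5, -0.7, 1.0]
grip_width: 51.2
time: 22.03
tcp_pos: [548.8, -195.2, 240.0]
orientation: [1.408, 2.794, 0.003]
force: [-0.2, -0.6, -1.6]
grip_width: 51.6
t 22.0333 tcp [ 548.8 -195.2  240. ] x [-0.595  0.804 -0.011] y [0.804 0.595 0.007] z [ 0.012 -0.004 -1.   ] F [-0.2 -0.6 -1.6] T [ 0.03  0.07 -0.01] w 51.6 q [-0.    0.19 -0.2   0.   -1.17 -2.5 ]
```

View pics/w7.png

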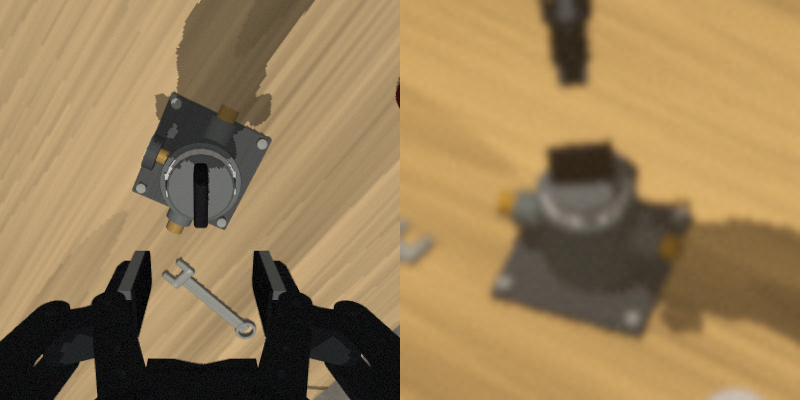

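```bash
python3 - <<'E'
from h import *
c=np.load('w7.npy',allow_pickle=True).item(); a=cv2.imread('pics/w7full.png'); g=cv2.cvtColor(a,cv2.COLOR_BGR2GRAY)
w=(g<30).astype(np.uint8)*255; w[:, :300]=0; w[:,345:]=0; w[:155]=0; w[235:]=0
k=max(cv2.findContours(w,cv2.RETR_EXTERNAL,cv2.CHAIN_APPROX_NONE)[0],key=cv2.contourArea); r=cv2.minAreaRect(k); b=cv2.boxPoints(r); print(r)
b=b[np.argsort(b[:,1])]; lo=b[2:].mean(0); hi=b[:2].mean(0)
# far top end of the wing should lie 25 mm from the axis, top at 139 if locked
for z in (135,139,143):
    p=ray(c,lo,z); print(z,p.round(1),'dist from mouth',np.hypot(p[0]-549,p[1]+196).round(1))
p,q=ray(c,lo,139),ray(c,hi,139); y=np.arctan2(q[1]-p[1],q[0]-p[0]); print('wing yaw',y,'rel unit',y-0.213)
E
```

```text
((320.5, 194.5), (63.0, 13.0), 90.0)
135 [ 563.5 -216.5  135. ] dist from mouth 25.1
139 [ 562.5 -215.1  139. ] dist from mouth 23.4
143 [ 561.4 -213.7  143. ] dist from mouth 21.7
wing yaw 2.206722367094056 rel unit 1.993722367094056
```

```bash
python3 -c "
from h import *
print(arm.hand_in())"
```

```text
the job is handed in; nothing more can be done
None
```

I fitted the cartridge into the filter unit, locked it and handed the job in at about 22 s of the 72 s allowed. No verdict was reported.

**What I did:** I gripped the black wing of the grey cartridge and lined its lugs up with the slots seen in the collar, about 0.46 rad askew. I pressed it down about 11 mm onto the spring with roughly 13 N. I then turned it clockwise about 93° until the stop showed 0.42 N m, eased off, and let it spring up about 6 mm into the notches. I opened the fingers and backed away.

**Last checks:**
- **Lock:** The force during the rise followed the spring rate to a grip height of about 37 mm above the mouth, so I take it as locked in the notches.
- **Angle:** The wing stands about 1.15 rad from the unit's x axis, against the required 0.85 rad.
- **Release:** The gripper is open and about 100 mm clear of the wing, touching nothing.
- **Surroundings:** I made no contact with the can, jar or wrench, but did not re-measure where they stand.

**Weak check:** The final camera estimate of the wing's height was unclear. It fitted the wing top at 135 mm slightly better than the locked 139 mm. The difference is about the 2 mm calibration error, so I relied on the force and position readings and did not check the height by touch.

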